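# Fit the filter slide and hold the second cell in the beam

### The job

Take the filter slide, the one with the round glass window, out of the wooden rack and push it fully home in the filter slot on top of the photometer. Then pull the photometer's spring-return cell knob out until the pointer on top stands at the middle of the three lines and keep holding it steady there for the reading: finish while still holding the knob. Leave the blank slide in the rack and everything else on the bench where it is.

Things in the scene. Friction and masses are not known exactly. Their poses are not given: they have to be found in the camera images.
- photometer: Filter photometer, white and grey, 280 deep (x) x 360 wide (y), fixed. Origin: centre of its underside; x from front to back (front at -140 faces the robot, turned up to 0.2 rad), y to its left, z up. Top level at z 130 in front (x -140 to -50), but for the closed cell lid (152 high, y -163 to -57); behind, the housing is 155 high and a tilted display at its front edge reaches 185 (y 10 to 160).
- slot_mouth (a point): Middle of the mouth of the filter slot in the photometer's level top, 130 above the bench, at x -95, y 45 in the photometer's frame; axes as the photometer's. The slot goes straight down, 54 long (photometer's x) x 8 wide (y), 70 deep; its mouth is bevelled, 4 wider on each side at the top, narrowing over the first 7 of depth.
- filter: Filter slide: aluminium plate 50 wide (x), 5 thick (y), 50 tall (z 0 to 50), round glass window of 34; on it a flange 70 x 24 x 4 that rests round the slot, and a black grip tab 30 wide (x), 10 thick (y), z 54 to 86. Origin: middle of the plate's lower edge. 40 to 85 g. Starts upright in an outer rack slot, origin 10 above the bench. Fully home: origin 50 below the slot mouth, either face forward.
- rack: Wooden slide rack, 85 (x) x 140 (y) x 60 tall, fixed, left or right in front of the photometer. Origin: centre of its underside. Three parallel slots in its top, each 54 (x) x 8 (y), bevelled, at y -45, 0 and 45; the middle one is empty, the outer two hold the filter slide and the blank slide, hanging by their flanges, axes parallel to the rack's.
- blank: The blank slide, not wanted: same plate and flange as the filter slide but solid, without a window, and with a round steel stem 12 thick (z 54 to 86) instead of the flat tab. Origin: middle of its lower edge. Hangs in the other outer slot of the rack.
- carriage (a joint): How far the cell knob is pulled out of the photometer's front, in m: 0 = rest (the spring brings it back here), 0.030 = pointer at the middle line (second cell in the beam), 0.060 = end stop, third line. The spring pulls back with about 4 N at rest, 7 N at 0.030, 10 N at 0.060.
- pull_knob (a point): Centre of the cell knob: black cylinder 24 in diameter, 22 long, axis along the photometer's x, on a thin 8 mm rod from the front face. At rest at x -190, y -95, z 95 in the photometer's frame: 50 in front of the face, 39 of bare rod behind the knob (round the rod a bush, 20 in diameter, 5 proud of the face). Pulled towards the photometer's -x. Moves with the knob; axes as the photometer's.
- pointer (a point): Tip of the small aluminium pointer that rides with the knob in a black groove on the photometer's top, 124 behind the knob's centre. The groove has three short black lines beside it, 30 apart: the pointer is at the rear one at rest.
- middle_line (a point): The middle of the three lines on the photometer's top; it is at x -96 in the photometer's frame. The pointer and this line should have the same x in that frame.
- cell_stand: Bystander: low grey stand with three glass cells, 75 x 130, 53 tall. Origin: centre of underside. Stands on the other side from the rack.
- jar_a: Bystander: brown glass jar with white lid, 60 diameter, 80 tall. Origin: centre of underside.
- jar_b: Bystander: clear glass jar with white lid, 54 diameter, 70 tall. Origin: centre of underside.
- dish: Bystander: shallow aluminium weighing dish, 72 diameter, 18 tall. Origin: centre of underside.
- spatula: Bystander: thin steel lab spatula, 170 long, lying on the bench near the robot. Origin: its middle.
- beaker: Bystander: glass beaker, 72 diameter, 90 tall. Origin: centre of underside.
Not all that is in view belongs to the job. What is shaped like the filter but green or orange is not meant.

How it is judged:
On the way, in this order (a step that is already met when the one before it is completed fails the run):
1. the filter slide is fully home in the photometer's slot and let go (z of filter in the frame of slot_mouth below -0.0465 m and horizontal distance between filter and slot_mouth below 0.005 m and angle between the z axis of filter and the z axis of photometer, either way round below 0.06 rad and angle between the y axis of filter and the y axis of photometer, either way round below 0.1 rad and contact force between filter and the fingers below 0.3 N and linear speed of filter below 0.02 m/s), for 0.2 s.
2. the fingers hold the cell knob steady with the pointer at the middle line (value of joint carriage between 0.026 and 0.034 m and velocity of joint carriage between -0.01 and 0.01 m/s and contact force between photometer and the fingers above 2 N), for 0.5 s.
At the end, for the whole second after the job is handed in: The filter slide is fully home in the slot (flange within 3.5 mm of the top, centred within 5 mm, upright and in line), and the fingers hold the cell knob still at 30 mm, plus or minus 4 mm (pointer at the middle line), through the last second (all of step 2 and z of filter in the frame of slot_mouth below -0.0465 m and horizontal distance between filter and slot_mouth below 0.005 m and angle between the z axis of filter and the z axis of photometer, either way round below 0.06 rad and angle between the y axis of filter and the y axis of photometer, either way round below 0.1 rad); the arm keeps its last pose, push and grip.
It fails at once if the blank slide is taken from its slot or shifted more than 20 mm (distance of blank from where it was at the start of the episode above 0.02 m).
It fails at once if something else on the bench is knocked or carried more than 25 mm (distance of any of cell_stand, jar_a, jar_b, dish, spatula, beaker from where it was at the start of the episode above 0.025 m).
It also fails if it takes over 64 s, if anything falls off the work surface, if the arm or the gripper's body presses on something with over 40 N, if the wrist force passes 120 N, or if a joint passes its speed limit or range.

### The arm

A 6-joint arm with a two-finger parallel gripper is mounted at the origin on the work surface. World frame = base frame: x ahead of the robot, y to its left, z up, the work surface at z = 0. Lengths are in m, angles in rad, forces in N, time in s.
With the tool pointing down it reaches from about 0.375 to 0.9 m from the base axis. Payload 3.1 kg.
Tool frame: the origin (TCP) lies where the fingers leave the gripper's body, on its centre line; the fingertips stand 70 mm ahead of it and the grasp point (between the pads) lies 51 mm ahead of it (robot.tip_reach is the distance from the TCP to the fingertips, in m); z points along the fingers, y is the line along which they close (so a half turn about z gives the same grasp; the last joint's range is limited). The gripper opens to 87 mm and grips with 3 to 60 N. Pads are 19 mm wide; open, the fingers measure 117 mm over their backs; the gripper's body (75 mm by 190 mm) begins 51 mm behind the grasp point.
Start: joints at [-1.48, 0.527, 1.433, -0, 1.181, -0.178], TCP at [0.167, -0.602, 0.292] pointing down, gripper open.
Joint ranges: [-3.08, 3.08], [-0.75, 2.2], [0.22, 2.44], [-1.43, 4.57], [0, 2.65], [-2.85, 2.85]. Speed limits (rad/s): [2.79, 2.79, 3.14, 3.14, 3.14, 3.14].

### API

Orientations are given as a unit quaternion [x, y, z, w].
In Python, from rig import robot gives the robot as it stands.
- The arm moves only by the tool carry_out, never from a script. Its argument "rows" is a list that holds one entry, the list of rows, each a list of 6 numbers: the shift along the tool's x, y, z in mm, then the turn, a rotation vector about the tool's x, y, z in units of 8 degrees (1.0 is 8 degrees). A call has 1 to 20 rows; each row is the pose to reach, as a shift and turn from the pose commanded when the call began, along the tool's axes at that moment; what a row does not reach only later rows make up. A row lasts 1/10 s, in which the tool goes at most 50 mm and 8.59 degrees, less where a joint would pass 70% of its speed; a pose out of reach is approached as far as the arm can. A call with a gripper value outside its range is refused whole. "fingers" is the opening, from 0 (shut) to 1 (fully open), set as the call begins (left out, the last holds). The fingers move at their own pace and stop on an object; "grip_force" is the grip in N (left out, the last holds). Time passes only in rows, so rows that repeat a pose let the fingers close. It gives the time, the measured TCP pose, the force and the opening at its end, in the units of the state.
- robot.get_obs(): the state, without advancing time (a new reading comes with each control period).
- robot.camera(name): name is "scene" or "top"; returns a dict with "color" (384x512x3 uint8, red, green, blue), "depth" (384x512 float32, m along the optical axis (not along the pixel's ray), 0 where there is no reading), "K" (3x3 intrinsics, pixels), "camera_from_world" (4x4, takes a point from world to camera coordinates). Camera axes: x right, y down, z forward; pixel columns grow to the right and rows downward; lengths in m; the calibration is good to about 2 mm. A picture is of the moment at which its call begins.
- robot.hand_in(): hands the job in, once; it reports no verdict.
The state is a dict: "time": time; "q": joint angles; "joint_velocities": joint speeds; "joint_torque": joint torques, N m; "position": TCP position; "tool_rot": TCP orientation; "ft_force": force on the tool from outside, world axes, zero at the start; "moment": the same for the moment, N m; "grip_width": finger opening in m.
Only numpy, scipy, OpenCV 4.12 (cv2) and the standard library are available. Lean on these libraries where they do the work, as an engineer would, in place of code of your own. Each camera call takes 0.05 s, during which the arm holds its last target. There are 200 camera calls.

## Working session

There is one attempt and no reset: what is moved stays moved. The work goes in short steps, Python scripts to look and compute and a tool call to move; the robot and the scene stay as the last step left them, time stands still between calls to the robot, and variables do not carry over. Pictures are saved under pics/ and viewed, on a budget of 10 in all, crops included, one or two more only if the job needs it, and the job is handed in when it is done.

Besides the shell and the picture viewer there is one more tool, called after "Call:" by a JSON object that holds its "op" and its "data". carry_out: Moves the arm, as the interface text tells. Its arguments: {"type":"object","properties":{"rows":{"type":"array"},"fingers":{"type":"number"},"grip_force":{"type":"number"}},"required":["rows"]}

```bash
mkdir -p pics; ls
python3 - <<'E'
from rig import robot
import cv2,numpy as np
o=robot.get_obs();print({k:np.round(v,3) for k,v in o.items()})
for n in("scene","top"):
    c=robot.camera(n);np.savez(f"{n}0.npz",**c)
    cv2.imwrite(f"pics/{n}0.png",cv2.resize(c["color"][:,:,::-1],(800,600),interpolation=cv2.INTER_CUBIC))
    print(n,np.round(c["K"],1).tolist(),np.round(np.linalg.inv(c["camera_from_world"]),3).tolist())
E
```

```text
pics
{'time': np.float64(0.0), 'q': array([-1.479,  0.528,  1.434, -0.   ,  1.181, -0.178]), 'joint_velocities': array([-0.003,  0.   , -0.   ,  0.   ,  0.001, -0.001]), 'joint_torque': array([ 1.0000e-03, -4.4004e+01, -1.7659e+01,  6.3000e-02,  5.8000e-02,
       -0.0000e+00]), 'position': array([ 0.167, -0.602,  0.291]), 'tool_rot': array([ 0.991,  0.134,  0.   , -0.001]), 'ft_force': array([ 0.306, -0.596,  0.042]), 'moment': array([ 0.017,  0.005, -0.011]), 'grip_width': np.float64(0.087)}
scene [[435.6, 0.0, 260.7], [0.0, 435.6, 193.7], [0.0, 0.0, 1.0]] [[0.535, 0.518, -0.668, 1.432], [0.845, -0.328, 0.422, -0.609], [-0.0, -0.79, -0.613, 0.938], [0.0, 0.0, 0.0, 1.0]]
top [[371.3, 0.0, 254.0], [0.0, 371.3, 191.5], [0.0, 0.0, 1.0]] [[-0.026, -0.988, 0.151, 0.328], [-1.0, 0.027, 0.006, -0.035], [-0.009, -0.151, -0.988, 1.313], [0.0, 0.0, 0.0, 1.0]]
```

View pics/scene0.png

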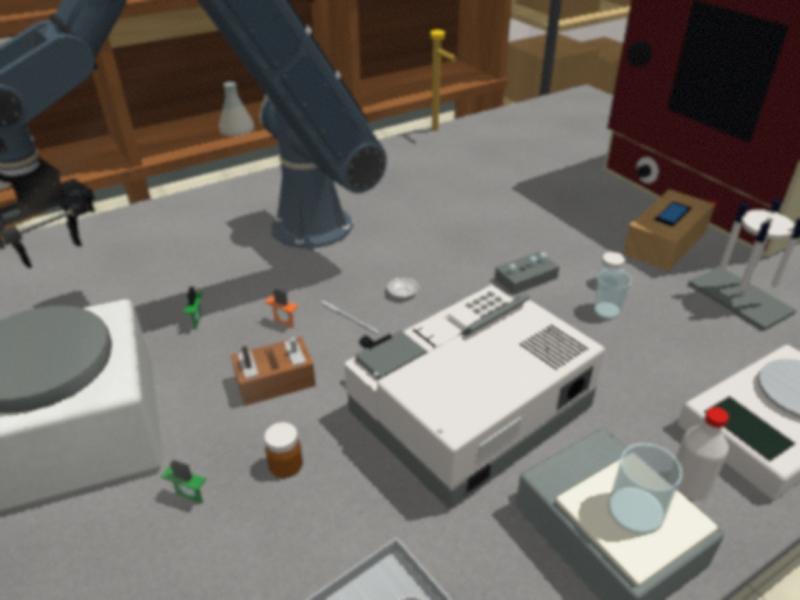

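View pics/top0.png

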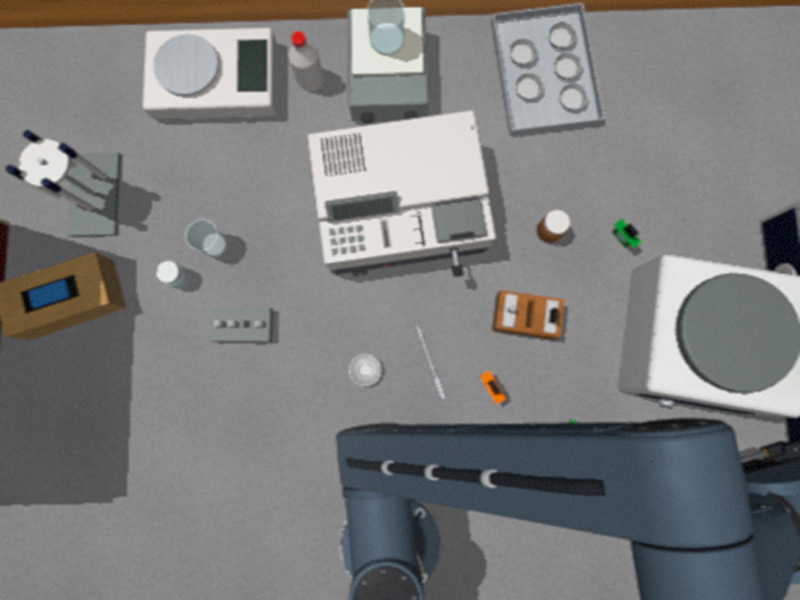

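Top view (800x600): the photometer's slot is at about (386,233), the knob at (456,265), and the rack at (528,315). Its right slot holds a flat black tab at (554,316) and its left slot a round stem at (513,311). The orange (492,387) and green (627,233) pieces are decoys. The candidate is the black-tab slide at the rack's right. I'll confirm it enlarged and measure.

Run:
```python
import cv2,numpy as np
t=np.load("top0.npz")["color"];s=np.load("scene0.npz")["color"]
a=cv2.resize(t[120:230,195:375],None,fx=4.4,fy=4.4,interpolation=cv2.INTER_CUBIC)[:300]  
a=cv2.resize(t[125:225,200:370],(680,400),interpolation=cv2.INTER_CUBIC)
b=cv2.resize(s[210:260,140:210],(280,200),interpolation=cv2.INTER_CUBIC)
d=cv2.resize(s[180:230,225:345],(480,200),interpolation=cv2.INTER_CUBIC)
im=np.zeros((600,760,3),np.uint8);im[:400,:680]=a;im[400:,:280]=b;im[400:,280:760]=d
cv2.imwrite("pics/crop1.png",im[:,:,::-1])
```

```text
(no output)
```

View pics/crop1.png

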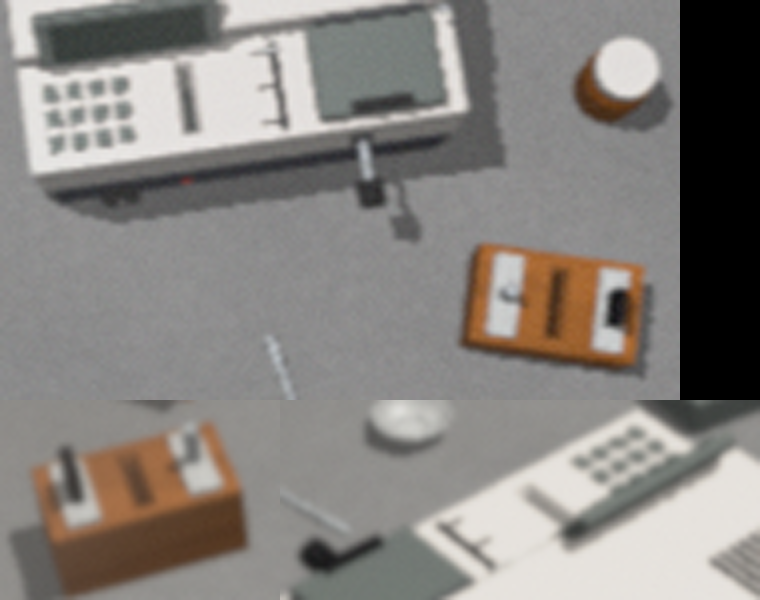

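The crop confirms it: the right slide, crop (615,308), has the flat black tab and is the filter. The left one, (510,295), has the round stem and is the blank. Slot centre is at crop (188,97), knob at (371,193).

```bash
cat > h.py <<'E'
import numpy as np,cv2
def ray(c,uv,z):
    uv=np.atleast_2d(uv).astype(float);d=np.c_[uv,np.ones(len(uv))]@np.linalg.inv(c["K"]).T
    T=np.linalg.inv(c["camera_from_world"]);d=d@T[:3,:3].T;o=T[:3,3]
    return o+d*((z-o[2])/d[:,2])[:,None]
def cloud(c):
    v,u=np.mgrid[:384,:512];z=c["depth"];p=np.stack([u*z,v*z,z],-1)@np.linalg.inv(c["K"]).T
    T=np.linalg.inv(c["camera_from_world"]);return p@T[:3,:3].T+T[:3,3]
def fit(a,b): # rigid 2D a->b
    a=np.array(a);b=np.array(b)[:,:2];am=a.mean(0);bm=b.mean(0);A=a-am;B=b-bm
    th=np.arctan2((A[:,0]*B[:,1]-A[:,1]*B[:,0]).sum(),(A*B).sum())
    R=np.array([[np.cos(th),-np.sin(th)],[np.sin(th),np.cos(th)]]);t=bm-R@am
    return th,t,np.linalg.norm(A@R.T-B,axis=1)
E
python3 - <<'E'
from h import *
c=np.load("top0.npz");s=np.load("scene0.npz")
f=lambda L:np.array(L)/4+[200,125]-.375
P=ray(c,f([(30,175),(468,111),(188,97)]),.13)
th,t,r=fit([(-.14,.18),(-.14,-.18),(-.095,.045)],P);print("photo",th,t,r)
R=np.array([[np.cos(th),-np.sin(th)],[np.sin(th),np.cos(th)]])
print("slot px",P[2],"model",R@[-.095,.045]+t,"knob model",R@[-.19,-.095]+t)
print("flange F",ray(c,f([(597,268),(630,270),(625,352),(592,348)]),.064).round(4).tolist())
print("flange B",ray(c,f([(492,251),(524,254),(517,338),(486,334)]),.064).round(4).tolist())
print("tab top",ray(c,f([(619,308)]),.096),"knob",ray(c,f([(371,190)]),.1))
for n,k in(("top",c),("scene",s)):
    p=cloud(k);m=(abs(p[...,0]-.62)<.25)&(abs(p[...,1])<.45)
    for nm,lo,hi,cen,rad in(("rack",.054,.062,P[2]*0+[.41,-.25,0],.11),("tab",.075,.11,[.41,-.25,0],.11),("knob",.075,.115,np.r_[R@[-.19,-.095]+t,0],.03),("phototop",.126,.136,np.r_[t,0],.25)):
        q=p[(p[...,2]>lo)&(p[...,2]<hi)&(np.linalg.norm(p[...,:2]-np.array(cen)[:2],axis=-1)<rad)]
        if len(q):print(n,nm,len(q),q.mean(0).round(4),q.min(0).round(4),q.max(0).round(4),cv2.minAreaRect((q[:,:2]*1000).astype(np.float32)))
E
```

```text
photo 0.12014725702943034 [ 0.75008718 -0.04108157] [0.00109077 0.00044669 0.00072844]
slot px [ 0.65086169 -0.00833756  0.13      ] model [ 0.65037841 -0.00779252] knob model [ 0.57284344 -0.15816981]
flange F [[0.5097, -0.3505, 0.064], [0.5073, -0.3784, 0.064], [0.4377, -0.3695, 0.064], [0.4418, -0.342, 0.064]]
flange B [[0.5267, -0.2624, 0.064], [0.5234, -0.2894, 0.064], [0.4519, -0.2795, 0.064], [0.456, -0.2536, 0.064]]
tab top [[ 0.47130325 -0.35840927  0.096     ]] knob [[ 0.57510809 -0.15811794  0.1       ]]
top rack 416 [ 0.452  -0.2849  0.0588] [ 0.3033 -0.3547  0.054 ] [ 0.5186 -0.202   0.062 ] ((400.70977783203125, -281.55157470703125), (124.58800506591797, 217.98541259765625), 74.35592651367188)
top tab 45 [ 0.3762 -0.2382  0.0873] [ 0.3138 -0.2731  0.0752] [ 0.4926 -0.217   0.099 ] ((404.29583740234375, -243.61532592773438), (19.17425537109375, 184.04531860351562), 76.52191162109375)
top knob 63 [ 0.5762 -0.1556  0.1025] [ 0.561  -0.1675  0.0914] [ 0.6002 -0.1439  0.1119] ((580.3698120117188, -155.64749145507812), (23.347816467285156, 39.08015823364258), 86.7793960571289
[... 276 characters left out ...]
13  0.062 ] ((404.2169189453125, -274.040771484375), (107.14484405517578, 214.24313354492188), 72.47392272949219)
scene tab 67 [ 0.4019 -0.2477  0.0852] [ 0.3163 -0.2785  0.0751] [ 0.4997 -0.2176  0.0994] ((409.74139404296875, -246.40870666503906), (24.167335510253906, 187.2501983642578), 76.90130615234375)
scene knob 53 [ 0.5767 -0.1626  0.1026] [ 0.5629 -0.1719  0.0906] [ 0.5893 -0.1485  0.1106] ((574.4532470703125, -159.2511749267578), (25.48634910583496, 24.051734924316406), 12.558587074279785)
scene phototop 1657 [ 0.7031 -0.0479  0.1306] [ 0.5928 -0.2371  0.126 ] [0.9135 0.148  0.136 ] ((752.1692504882812, -42.15167236328125), (287.57318115234375, 362.2177429199219), 6.832505226135254)
```

Run:
```python
from h import *
from rig import robot
for n in("top","scene"):
    k=np.load(n+"0.npz");p=cloud(k)
    for nm,lo,hi,cen,rad in(("racktop",.054,.068,(.482,-.316),.095),("tabs",.078,.11,(.482,-.316),.08),("tabF",.072,.11,(.474,-.36),.035),("stir",.12,.4,(.45,-.6),.16)):
        q=p[(p[...,2]>lo)&(p[...,2]<hi)&(np.linalg.norm(p[...,:2]-np.array(cen),axis=-1)<rad)]
        print(n,nm,len(q),q.mean(0).round(4),q.min(0).round(4),q.max(0).round(4),[np.round(x,1) for x in cv2.minAreaRect((q[:,:2]*1000).astype(np.float32))])
```

```text
top racktop 918 [ 0.481  -0.312   0.0608] [ 0.4299 -0.3897  0.054 ] [ 0.5328 -0.2396  0.068 ] [array([ 481.8, -313.8]), array([141.4,  86.5]), np.float64(80.0)]
top tabs 50 [ 0.4777 -0.3339  0.0936] [ 0.4601 -0.3638  0.0798] [ 0.4926 -0.2641  0.1023] [array([ 477.9, -313.1]), array([100. ,  26.7]), np.float64(84.3)]
top tabF 45 [ 0.4728 -0.3563  0.0902] [ 0.459  -0.3638  0.0722] [ 0.4871 -0.3512  0.1023] [array([ 472.9, -356.9]), array([10.1, 28.5]), np.float64(79.9)]
top stir 7148 [ 0.4271 -0.6209  0.1966] [ 0.2926 -0.7597  0.12  ] [ 0.5818 -0.5039  0.223 ] [array([ 425.9, -640.6]), array([230.4, 280.4]), np.float64(78.9)]
scene racktop 876 [ 0.4896 -0.3182  0.0607] [ 0.428  -0.3913  0.054 ] [ 0.5377 -0.2418  0.0679] [array([ 481.9, -316. ]), array([139.9,  93.2]), np.float64(80.5)]
scene tabs 64 [ 0.4855 -0.3269  0.0911] [ 0.461  -0.3669  0.0783] [ 0.4997 -0.2671  0.0997] [array([ 480.1, -316.2]), array([100.1,  32.6]), np.float64(85.7)]
scene tabF 48 [ 0.4805 -0.3619  0.0891] [ 0.461  -0.3675  0.0729] [ 0.4931 -0.3536  0.0997] [array([ 476.5, -360.8]), array([ 9.7, 32.9]), np.float64(81.4)]
scene stir 7542 [ 0.4827 -0.6359  0.1897] [ 0.3004 -0.7481  0.12  ] [ 0.5871 -0.5085  0.2191] [array([ 433.3, -631.5]), array([200.1, 281.4]), np.float64(78.6)]
```

```bash
cat >> h.py <<'E'
from scipy.spatial.transform import Rotation as Ro
def go(*targets): # (x,y,z,yaw) TCP, tool down -> rows' shift/turn from the present pose
    from rig import robot
    o=robot.get_obs();R=Ro.from_quat(o["tool_rot"]);p=o["position"]
    print("t",round(float(o["time"]),2),"pos",p.round(4),"yaw",round(float(np.arctan2(*R.as_matrix()[[1,0],0])),4),"zdir",R.as_matrix()[:,2].round(4),"F",o["ft_force"].round(2),"w",round(float(o["grip_width"]),4))
    for x,y,z,w in targets:
        D=Ro.from_quat([np.cos(w/2),np.sin(w/2),0,0])
        print((R.inv().apply(np.array([x,y,z])-p)*1000).round(1),((R.inv()*D).as_rotvec()/np.radians(8)).round(3))
E
python3 -c "
from h import *
go((.167,-.602,.37,.268),(.474,-.359,.37,-.17),(.474,-.359,.22,-.17))"
```

```text
t 0.1 pos [ 0.1666 -0.6019  0.2914] yaw 0.2698 zdir [-2.e-04  2.e-03 -1.e+00] F [ 0.6   0.09 -0.72] w 0.0871
[  0.4   0.1 -78.6] [-0.014 -0.003  0.013]
[ 361.1 -152.3  -78.2] [-0.014  0.     3.15 ]
[ 361.  -152.    71.8] [-0.014  0.     3.15 ]
```

Call:
{"op": "carry_out", "data": {"rows": [[[0,0,-40,0,0,0],[0,0,-80,0,0,0],[40,-17,-80,0,0,0.4],[85,-36,-80,0,0,0.8],[130,-55,-80,0,0,1.2],[175,-74,-80,0,0,1.6],[220,-93,-80,0,0,2.0],[265,-112,-80,0,0,2.4],[310,-131,-80,0,0,2.8],[345,-146,-75,0,0,3.15],[361,-152,-40,0,0,3.15],[361,-152,10,0,0,3.15],[361,-152,50,0,0,3.15],[361,-152,72,0,0,3.15],[361,-152,72,0,0,3.15],[361,-152,72,0,0,3.15]]], "fingers": 0.5}}

```text
time: 1.7
position: [0.4742, -0.3598, 0.2202]
tool_rot: [0.996, -0.085, -0.0, -0.0]
ft_force: [0.6, -0.3, 0.7]
grip_width: 0.0434
```

Run:
```python
from h import *
from rig import robot
go((.4742,-.359,.137,-.17))
c=robot.camera("scene");t=robot.camera("top");np.savez("s1.npz",**c)
a=cv2.resize(c["color"][180:280,110:240],(780,600),interpolation=cv2.INTER_CUBIC)
cv2.imwrite("pics/s1.png",a[:,:,::-1])
```

```text
t 1.7 pos [ 0.4742 -0.3598  0.2202] yaw -0.1701 zdir [-3.e-04  4.e-04 -1.e+00] F [ 0.56 -0.27  0.74] w 0.0434
[-0.1 -0.8 83.2] [-0.002  0.003 -0.001]
```

View pics/s1.png

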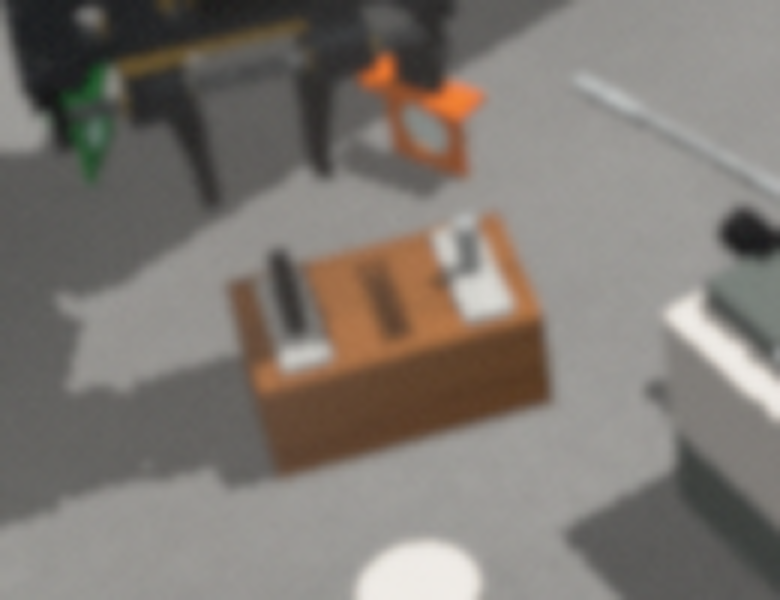

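The fingers at (210,200) and (325,175) straddle the black tab at (285,290). I'll descend and grip.

Call:
{"op": "carry_out", "data": {"rows": [[[0,-1,35,0,0,0],[0,-1,65,0,0,0],[0,-1,79,0,0,0],[0,-1,83,0,0,0],[0,-1,83,0,0,0],[0,-1,83,0,0,0]]]}}

```text
time: 2.4
position: [0.475, -0.3595, 0.1388]
tool_rot: [0.996, -0.085, 0.001, 0.001]
ft_force: [-0.1, -0.6, 0.1]
grip_width: 0.0432
```

Call:
{"op": "carry_out", "data": {"rows": [[[0,0,0,0,0,0],[0,0,0,0,0,0],[0,0,0,0,0,0],[0,0,0,0,0,0],[0,0,0,0,0,0],[0,0,0,0,0,0]]], "fingers": 0, "grip_force": 20}}

```text
time: 3.0
position: [0.4742, -0.3587, 0.1374]
tool_rot: [0.996, -0.085, 0.0, 0.0]
ft_force: [-0.1, -0.6, 1.6]
grip_width: 0.0099
```

Call:
{"op": "carry_out", "data": {"rows": [[[0,0,-10,0,0,0],[0,0,-30,0,0,0],[0,0,-60,0,0,0],[0,0,-100,0,0,0],[0,0,-140,0,0,0],[0,0,-180,0,0,0],[0,0,-200,0,0,0],[0,0,-200,0,0,0],[0,0,-200,0,0,0]]]}}

```text
time: 3.9
position: [0.4738, -0.3581, 0.3371]
tool_rot: [0.996, -0.085, -0.0, -0.0]
ft_force: [0.3, 0.3, -0.7]
grip_width: 0.0099
```

Run:
```python
from h import *
from rig import robot
go((.651,-.008,.34,.12))
for n in("scene","top"):
    c=robot.camera(n);np.savez(n+"2.npz",**c)
    T=c["camera_from_world"];p=T[:3,:3]@[.474,-.359,.25]+T[:3,3];u=c["K"]@p/p[2];print(n,u[:2])
    if n=="scene":
        x,y=int(u[0]),int(u[1]);cv2.imwrite("pics/s2.png",cv2.resize(c["color"][max(0,y-50):y+50,max(0,x-60):x+60],(720,600),interpolation=cv2.INTER_CUBIC)[:,:,::-1]);print(x-60,y-50)
```

```text
t 3.9 pos [ 0.4738 -0.3581  0.3371] yaw -0.17 zdir [-4.e-04  6.e-04 -1.e+00] F [ 0.26  0.34 -0.72] w 0.0099
[ 115.4 -375.1   -2.8] [-0.004  0.003 -2.077]
scene [148.4049741  180.67364896]
88 130
top [368.27812829 194.07203166]
```

View pics/s2.png

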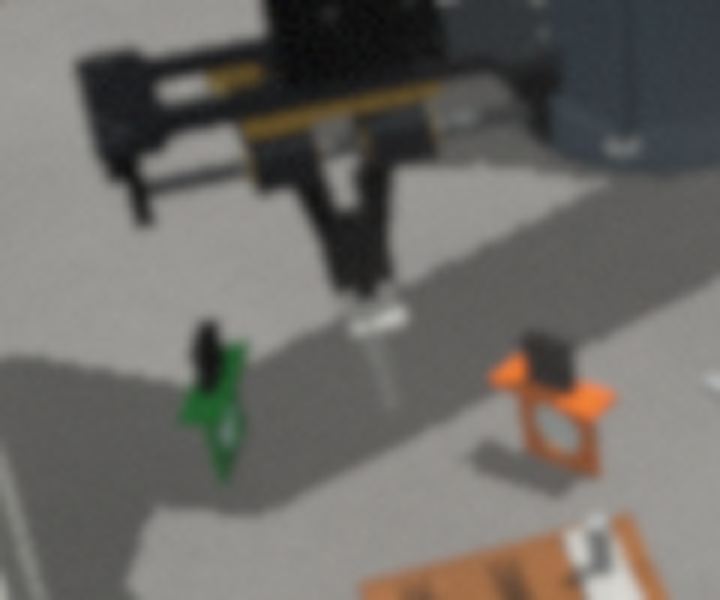

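The slide is held upright, with its flange at (378,320). Next I move above the slot.

Call:
{"op": "carry_out", "data": {"rows": [[[10,-35,-3,0,0,-0.2],[25,-80,-3,0,0,-0.45],[40,-128,-3,0,0,-0.7],[55,-176,-3,0,0,-1.0],[70,-224,-3,0,0,-1.3],[85,-272,-3,0,0,-1.6],[98,-318,-3,0,0,-1.85],[109,-355,-3,0,0,-2.0],[115,-375,0,0,0,-2.08],[115,-375,30,0,0,-2.08],[115,-375,50,0,0,-2.08],[115,-375,55,0,0,-2.08],[115,-375,55,0,0,-2.08],[115,-375,55,0,0,-2.08]]]}}

```text
time: 5.4
position: [0.6514, -0.0089, 0.2824]
tool_rot: [0.998, 0.06, 0.0, 0.0]
ft_force: [0.2, 0.6, -0.8]
grip_width: 0.01
```

Run:
```python
from h import *
from rig import robot
go((.651,-.008,.207,.12))
w=[]
for n in("scene","top"):
    c=robot.camera(n);np.savez(n+"3.npz",**c)
    T=c["camera_from_world"];p=T[:3,:3]@[.651,-.008,.16]+T[:3,3];u=c["K"]@p/p[2]
    x,y=int(u[0])-25,int(u[1])-37;print(n,u[:2],x,y)
    w.append(cv2.resize(c["color"][y:y+75,x:x+50],(400,600),interpolation=cv2.INTER_CUBIC))
cv2.imwrite("pics/s3.png",np.hstack(w)[:,:,::-1])
for n in("scene3","top3","scene2","top2"):
    c=np.load(n+".npz");p=cloud(c);cen=(.651,-.008) if "3" in n else (.474,-.359);zc=.204 if "3" in n else .264
    q=p[(abs(p[...,2]-zc)<.006)&(np.linalg.norm(p[...,:2]-cen,axis=-1)<.05)]
    if len(q):print(n,len(q),q.mean(0),cv2.minAreaRect((q[:,:2]*1000).astype(np.float32)))
```

```text
t 5.4 pos [ 0.6514 -0.0089  0.2824] yaw 0.12 zdir [ 4.e-04 -0.e+00 -1.e+00] F [ 0.21  0.55 -0.8 ] w 0.01
[-0.3 -0.9 75.4] [ 0.001 -0.003 -0.   ]
scene [292.20932274 198.16833114] 267 161
top [246.24626551 146.35819381] 221 109
scene3 62 [ 0.6609824  -0.01332475  0.20796958] ((653.8329467773438, -10.522623062133789), (71.48340606689453, 25.794200897216797), 8.930784225463867)
scene2 82 [ 0.49590722 -0.36241047  0.26393677] ((493.46173095703125, -362.53363037109375), (26.272140502929688, 36.633460998535156), 78.38392639160156)
```

View pics/s3.png

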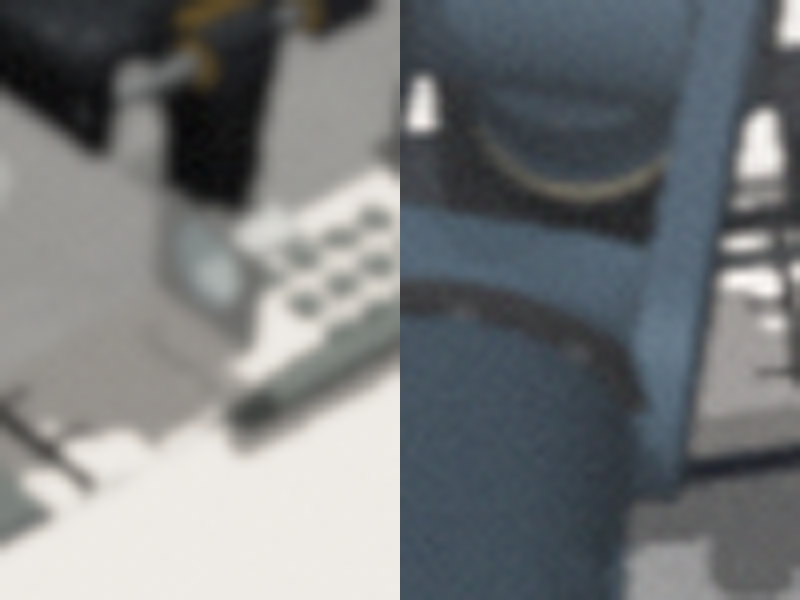

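Run:
```python
from h import *
for n in("scene","top"):
    c=np.load(n+"0.npz");g=cv2.cvtColor(c["color"],cv2.COLOR_RGB2GRAY).astype(float)
    T=c["camera_from_world"];p=T[:3,:3]@[.651,-.008,.13]+T[:3,3];u=(c["K"]@p/p[2])[:2]
    v,h=np.mgrid[:384,:512];m=(np.hypot(h-u[0],v-u[1])<11)
    w=np.where(m,np.clip(185-g,0,None),0) 
    _,lab=cv2.connectedComponents((w>15).astype(np.uint8));l=np.bincount(lab[w>15]).argmax();w[lab!=l]=0
    P=ray(c,np.c_[h[w>0],v[w>0]],.13)[:,:2];W=w[w>0];mu=(P*W[:,None]).sum(0)/W.sum();C=np.cov(P.T,aweights=W);e,V=np.linalg.eigh(C);d=V[:,1]*np.sign(V[0,1])
    print(n,"slot",mu.round(4),"yaw",np.arctan2(d[1],d[0]).round(3),"len",(np.sqrt(12*e)*1000).round(1),len(W), np.median(g[m]))
c=np.load("scene3.npz")
P=ray(c,np.array([(165,290),(245,350)])/8+[267-.44,161-.44],.155);print("plate bottom",P,P.mean(0))
P=ray(c,np.array([(208,265)])/8+[267-.44,161-.44],.180);print("window",P)
```

```text
scene slot [ 0.6747 -0.0064] yaw -0.029 len [27.1 48.8] 81 223.0
top slot [ 0.6477 -0.0074] yaw 0.131 len [10.7 54.2] 66 224.0
plate bottom [[ 0.63300913 -0.01276119  0.155     ]
 [ 0.67641739 -0.00856551  0.155     ]] [ 0.65471326 -0.01066335  0.155     ]
window [[ 0.65493342 -0.01068251  0.18      ]]
```

Call:
{"op": "carry_out", "data": {"rows": [[[-1.2,-1.6,0,0,0,0],[-1.2,-1.6,10,0,0,0],[-1.2,-1.6,20,0,0,0],[-1.2,-1.6,25,0,0,0],[-1.2,-1.6,29,0,0,0],[-1.2,-1.6,33,0,0,0],[-1.2,-1.6,37,0,0,0],[-1.2,-1.6,40,0,0,0],[-1.2,-1.6,40,0,0,0],[-1.2,-1.6,40,0,0,0]]]}}

```text
time: 6.5
position: [0.6497, -0.0071, 0.2423]
tool_rot: [0.998, 0.06, 0.0, 0.0]
ft_force: [0.2, 0.2, -0.1]
grip_width: 0.0096
```

```bash
python3 -c "
from h import *
from rig import robot
go((.650,-.0075,.207,.12));print(robot.get_obs()['moment'].round(2))"
```

```text
t 6.5 pos [ 0.6497 -0.0071  0.2423] yaw 0.1205 zdir [ 2.e-04 -0.e+00 -1.e+00] F [ 0.24  0.2  -0.09] w 0.0096
[ 0.3  0.5 35.3] [ 0.    -0.001  0.003]
[-0.02 -0.01  0.03]
```

15 mm into the slot with no contact force. Now pushing it home.

Call:
{"op": "carry_out", "data": {"rows": [[[0,0,8,0,0,0],[0,0,16,0,0,0],[0,0,24,0,0,0],[0,0,30,0,0,0],[0,0,34,0,0,0],[0,0,36,0,0,0],[0,0,36,0,0,0],[0,0,36,0,0,0]]]}}

```text
time: 7.3
position: [0.6492, -0.007, 0.2073]
tool_rot: [0.998, 0.06, -0.0, -0.0]
ft_force: [-3.4, 0.7, 5.4]
grip_width: 0.0099
```

Call:
{"op": "carry_out", "data": {"rows": [[[0,0,1,0,0,0],[0,0,1,0,0,0],[0,0,0,0,0,0]]]}}

```text
time: 7.6
position: [0.6493, -0.007, 0.2073]
tool_rot: [0.998, 0.06, -0.0, 0.0]
ft_force: [-0.7, 0.2, 0.5]
grip_width: 0.0099
```

Call:
{"op": "carry_out", "data": {"rows": [[[0,0,-1,0,0,0],[0,0,-1,0,0,0],[0,0,-1,0,0,0],[0,0,-1,0,0,0],[0,0,-20,0,0,0],[0,0,-50,0,0,0],[0,0,-80,0,0,0],[0,0,-100,0,0,0],[0,0,-100,0,0,0]]], "fingers": 0.4}}

```text
time: 8.5
position: [0.6514, -0.0073, 0.3097]
tool_rot: [0.998, 0.06, 0.004, 0.001]
ft_force: [-0.1, -0.1, 1.4]
grip_width: 0.035
```

Run:
```python
from h import *
from rig import robot
go((.573,-.158,.30,.12),(.573,-.158,.146,.12))
c=robot.camera("scene");np.savez("scene4.npz",**c)
cv2.imwrite("pics/s4.png",cv2.resize(c["color"][165:240,220:320],(800,600),interpolation=cv2.INTER_CUBIC)[:,:,::-1])
p=cloud(c);q=p[(np.linalg.norm(p[...,:2]-[.651,-.008],axis=-1)<.04)&(p[...,2]>.137)&(p[...,2]<.2)&(c["color"].mean(-1)<110)]
print("tab",len(q),q.mean(0),np.percentile(q[:,2],[50,90,97]),q[:,2].max())
```

```text
t 8.5 pos [ 0.6514 -0.0073  0.3097] yaw 0.1205 zdir [ 0.0076 -0.0013 -1.    ] F [-0.09 -0.07  1.35] w 0.035
[-96.  140.1   9.4] [ 0.016 -0.053  0.004]
[-97.1 139.8 163.4] [ 0.016 -0.053  0.004]
tab 78 [ 0.65406311 -0.01048719  0.15440021] [0.15552373 0.16638875 0.1675798 ] 0.16934078126038055
```

View pics/s4.png

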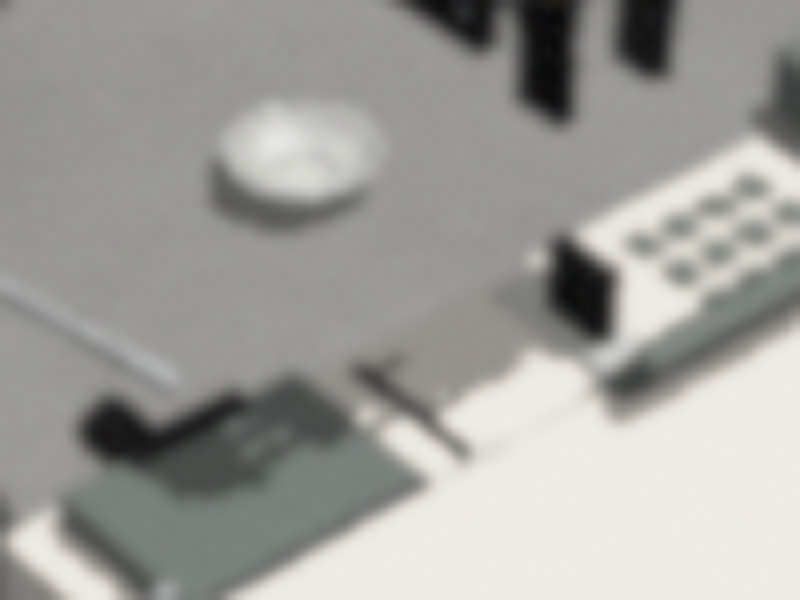

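The tab stands with its top at z≈0.167 (expected 0.166), so the slide is home. Now to the knob.

Call:
{"op": "carry_out", "data": {"rows": [[[-25,35,0,0,0,0],[-55,80,0,0,0,0],[-80,118,0,0,0,0],[-92,135,20,0,0,0],[-95.5,140,50,0,0,0],[-95.5,140,80,0,0,0],[-95.5,140,90,0,0,0],[-95.5,140,90,0,0,0],[-95.5,140,90,0,0,0]]], "fingers": 0.55}}

```text
time: 9.45
position: [0.5721, -0.1574, 0.2163]
tool_rot: [0.998, 0.06, 0.0, 0.0]
ft_force: [1.0, 0.1, 0.8]
grip_width: 0.0479
```

Run:
```python
from h import *
from rig import robot
go((.572,-.1577,.146,.12))
c=robot.camera("scene");np.savez("scene5.npz",**c)
cv2.imwrite("pics/s5.png",cv2.resize(c["color"][165:240,190:290],(800,600),interpolation=cv2.INTER_CUBIC)[:,:,::-1])
```

```text
t 9.45 pos [ 0.5721 -0.1574  0.2163] yaw 0.1209 zdir [ 2.e-04 -1.e-04 -1.e+00] F [0.97 0.1  0.82] w 0.0479
[-0.1  0.3 70.3] [ 0.001 -0.001  0.006]
```

View pics/s5.png

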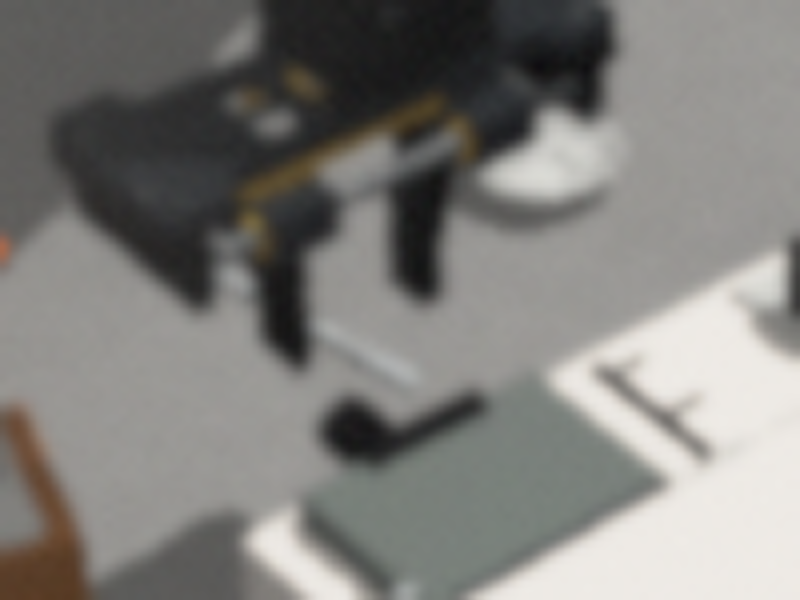

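The fingers' midpoint, (352,325), is straight above the knob at (350,430). Descending and gripping.

Call:
{"op": "carry_out", "data": {"rows": [[[0,0,25,0,0,0],[0,0,50,0,0,0],[0,0,65,0,0,0],[0,0,70,0,0,0],[0,0,70,0,0,0],[0,0,70,0,0,0]]]}}

```text
time: 10.1
position: [0.5726, -0.1578, 0.1476]
tool_rot: [0.998, 0.06, 0.001, 0.001]
ft_force: [-0.1, -0.5, 0.9]
grip_width: 0.0483
```

Call:
{"op": "carry_out", "data": {"rows": [[[0,0,0,0,0,0],[0,0,0,0,0,0],[0,0,0,0,0,0],[0,0,0,0,0,0],[0,0,0,0,0,0],[0,0,0,0,0,0]]], "fingers": 0, "grip_force": 40}}

```text
time: 10.7
position: [0.572, -0.1588, 0.1467]
tool_rot: [0.998, 0.06, 0.0, 0.001]
ft_force: [-1.1, -5.5, 1.2]
grip_width: 0.023
```

Call:
{"op": "carry_out", "data": {"rows": [[[-2,1,0,0,0,0],[-5,1,0,0,0,0],[-10,1,0,0,0,0],[-15,1,0,0,0,0],[-20,1,0,0,0,0],[-25,1,0,0,0,0],[-28,1,0,0,0,0],[-30,1,0,0,0,0],[-30.5,1,0,0,0,0],[-30.5,1,0,0,0,0],[-30.5,1,0,0,0,0],[-30.5,1,0,0,0,0]]]}}

```text
time: 11.9
position: [0.5438, -0.1623, 0.1466]
tool_rot: [0.998, 0.06, 0.003, 0.001]
ft_force: [6.7, 0.4, -1.4]
grip_width: 0.023
```

Run:
```python
from h import *
from rig import robot
go((.572,-.1588,.1467,.12))
w=[]
for n,(x,y) in(("scene",(240,180)),("top",(240,130))):
    c=robot.camera(n);np.savez(n+"6.npz",**c)
    w.append(cv2.resize(c["color"][y:y+60,x:x+40],(400,600),interpolation=cv2.INTER_CUBIC))
cv2.imwrite("pics/s6.png",np.hstack(w)[:,:,::-1])
```

```text
t 11.9 pos [ 0.5438 -0.1623  0.1466] yaw 0.1196 zdir [ 0.006  -0.0011 -1.    ] F [ 6.68  0.42 -1.37] w 0.023
[28.4 -0.1  0.1] [ 0.013 -0.042 -0.003]
```

View pics/s6.png

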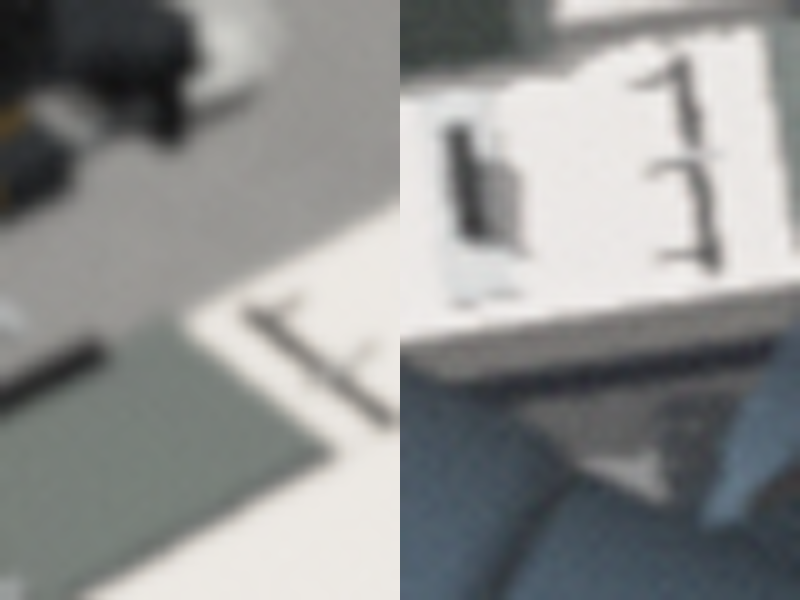

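Top view (right half): the bright pointer gap in the groove at (700,155) sits about at the middle line, whose groove end is at (693,158). Kinematics say about 28.3 mm, so I pull slightly further.

Call:
{"op": "carry_out", "data": {"rows": [[[-1,0,0,0,0,0],[-1.6,0,0,0,0,0],[-1.6,0,0,0,0,0],[-1.6,0,0,0,0,0],[-1.6,0,0,0,0,0],[-1.6,0,0,0,0,0],[-1.6,0,0,0,0,0],[-1.6,0,0,0,0,0],[-1.6,0,0,0,0,0],[-1.6,0,0,0,0,0],[-1.6,0,0,0,0,0],[-1.6,0,0,0,0,0]]]}}

```text
time: 13.2
position: [0.5424, -0.1625, 0.1467]
tool_rot: [0.998, 0.06, 0.003, 0.001]
ft_force: [7.6, 0.6, -3.0]
grip_width: 0.023
```

Run:
```python
from h import *
from rig import robot
go((.572,-.1588,.1467,.12))
w=[]
c=robot.camera("top");a=np.load("top0.npz")["color"]
for k in (a,c["color"]): w.append(cv2.resize(k[130:160,258:278],(400,600),interpolation=cv2.INTER_CUBIC))
cv2.imwrite("pics/s7.png",np.hstack(w)[:,:,::-1])
```

```text
t 13.2 pos [ 0.5424 -0.1625  0.1467] yaw 0.1195 zdir [ 0.0065 -0.0012 -1.    ] F [ 7.62  0.61 -2.95] w 0.023
[29.8 -0.2  0.2] [ 0.014 -0.045 -0.004]
```

View pics/s7.png

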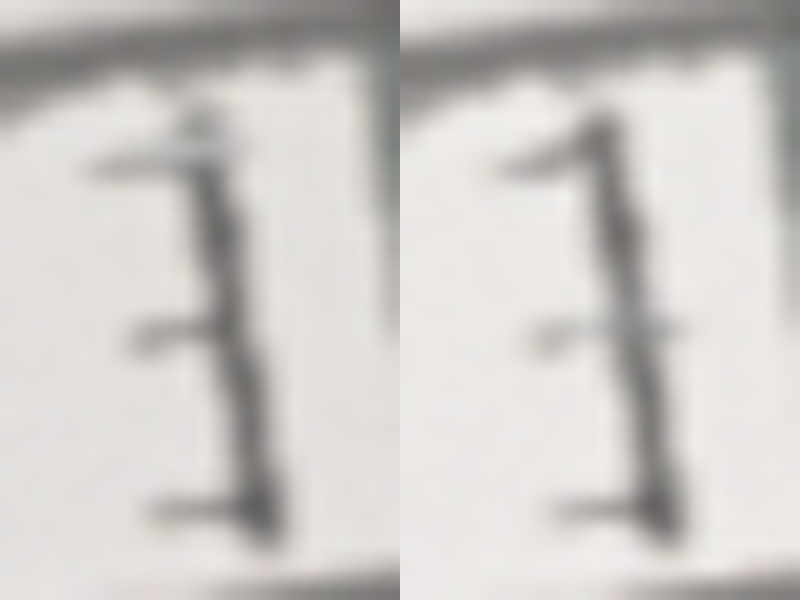

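The pointer at (630,328) lines up with the middle line at (550,338), and at rest (left half) it sat at the rear line in the same way. Measured travel is 29.8 mm at 7.6 N, held still for over 1 s. Handing in.

```bash
python3 -c "
from rig import robot
o=robot.get_obs();print(o['position'],o['joint_velocities'].round(4),o['ft_force'],o['grip_width'])
print(robot.hand_in())"
```

```text
[ 0.54238487 -0.16253633  0.14666175] [ 0.0002  0.0007  0.0003 -0.0011 -0.0018 -0.001 ] [ 7.25526489 -0.2637542  -2.28832535] 0.022966183435326148
the job is handed in; nothing more can be done
None
```

I moved the filter slide (round window, flat black tab) from the rack into the photometer's slot and released it. I then pulled the cell knob to the middle line and handed in at about 13 s, still holding it.

- **Slide home:** after release the tab top measured z ≈ 0.167 m, where 0.166 is fully home. I did not check the slide again from a picture after pulling the knob.
- **Knob held:** by the arm's position the knob was pulled 29.8 mm. The top picture shows the pointer level with the middle line, and the outside force was about 7 N, as the spring should give. The arm was still and gripping at 40 N.
- **Disagreements:** the two cameras placed the photometer about 2 mm apart, but the slide went in without contact force until it seated. The grip on the knob measured 23 mm against its 24 mm diameter, and the knob lay about 1 mm to the side of my estimate. I corrected for that during the pull.
- **Other objects:** no unexpected contact forces showed at my readings. I did not re-measure the positions of the blank slide or the bystanders.

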